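Seat a dowel pin on the hand press at stop 6 and hold it down

TASK

The dowel pin in the latch under the hand press needs pressing in to depth stop 6 and keeping down while the retaining compound grabs. First, with the lever still up, turn the numbered stop dial on top of the press until it clicks in with 6 at the index; then bring the lever down by its ball until the ram is firmly on the stop, and finish while still holding the lever down there. Leave the other things on the bench where they are.

Things in the scene. Friction and masses are not known exactly. Their poses are not given: they have to be found in the camera images.
- press: Grey cast-iron rack hand press with steel ram, fixed to the bench. Origin on the bench under the ram's vertical axis, z up; its front (throat) faces -x, the column stands at +x, the lever is on its right, at -y. Foot x -68 to 148 mm, 116 wide. Head x -44 to 139 mm, 64 wide, z 150 to 240 mm.
- stop_dial (a joint): Turn of the stop dial (rad), positive counter-clockwise from above, endless both ways. Number n is set at (n-1)*0.7854 rad, give or take full turns (6 at 3.927 or -2.356). A spring detent clicks it into each number (about 0.15 N m to leave it): let go in between, it turns to the nearest number.
- dial_top (a point): Centre of the dial's top face, on the ram's axis, 321.5 mm above the bench with the lever up. The dial is a dark knurled knob on top of the ram, 48 mm across, 26 mm high, with free space above. Take it by its sides from above, fingertips above its underside. Pushing it down pushes ram and lever down too.
- dial_six (a point): Point on the dial's top face at the engraved 6, 20 mm from the axis. The white numbers 1 to 8 stand 45 degrees apart, growing clockwise from above; the one at the front (-x of the press), over the index, is set. Under each number hangs a stop screw; the front one lands on a post on the head and ends the ram's travel.
- index (a point): Fixed point where dial_six lies, seen from above, when 6 is set: 20 mm in front of the dial's axis, 321.5 mm up. The index itself is a steel blade with a white line, 28 to 32 mm in front of the axis, its tip 5 mm below the dial's underside.
- press_lever (a joint): Lever angle (rad): 0 at rest (35 degrees above level, pointing to the front), growing as it comes forward and down. A return spring pushes it up: about 6 N at the ball at rest, 10 N at the stop, 2.5 N more while the pin moves. Ram travel 40 mm per rad; the stop is met at 0.350 rad with number 1, 0.0625 rad more per number: 0.6625 with 6. The stop yields about 0.02 rad per 8 N more at the ball.
- lever_axis (a point): Centre of the lever's pivot, at x 51, y -65, z 195 mm in the frame of press; the lever turns about the press's y axis.
- lever_ball (a point): Centre of the black ball, 34 mm across, at the end of the lever's 12 mm bar, 165 mm from the pivot. At lever angle q it lies at x = 51 - 165 cos(0.611 - q), y = -65, z = 195 + 165 sin(0.611 - q) mm in the frame of press. It can be pinched from above across the press's y, or pushed down from above.
- dowel_pin (a joint): How far the pin has been pushed in (m), 0 to 0.002 at the start. Steel pin, 8 mm across, standing on the ram's axis in the dark latch body on the anvil, 12 to 14 mm below the punch. It stays where it is pushed, also when too deep. On stop 6 it reads about 0.0145 and stands 3 mm proud of the latch.
- screwdriver: Bystander: screwdriver with blue handle, 210 mm, lying on the mat. Origin under its middle.
- mallet: Bystander: small brass-headed mallet with wooden handle, 220 mm, on the mat. Origin under its middle.
- bit_block: Bystander: wooden block 190 x 62 x 45 mm full of steel bits, on the mat.
- oil_bottle: Bystander: small clear bottle with white cap, 44 mm across, 95 mm tall, on the mat.
- parts_tray: Bystander: steel tray 120 x 85 x 22 mm with spare pins, on the mat.
- spare_latch: Bystander: second dark latch body, 36 x 24 x 24 mm, on the bench in front of the press.
- pin_punch: Bystander: pin punch, 120 mm long, 11 mm thick, on the bench beside the press.

How it is judged:
By the outcome, as a careful person would: the job done as asked, in the order asked, and still so for the second after the job is handed in, while the arm keeps its last pose, push and grip.
It also fails if it takes over 66 s, if anything falls off the work surface, if the arm or the gripper's body presses on something with over 40 N, if the wrist force passes 120 N, or if a joint passes its speed limit or range.

ROBOT

A 6-joint arm with a two-finger parallel gripper is mounted at the origin on the work surface. World frame = base frame: x ahead of the robot, y to its left, z up, the work surface at z = 0. Lengths are in m, angles in rad, forces in N, time in s.
With the tool pointing down it reaches from about 0.35 to 0.775 m from the base axis. Payload 7.3 kg.
Tool frame: the origin (TCP) lies midway between the tips of the shut fingers; the grasp point (between the pads) lies 19 mm behind it (robot.tcp_to_grasp is the distance from the TCP to the grasp point, in m); z points along the fingers, y is the line along which they close (so a half turn about z gives the same grasp; the last joint's range is limited). The gripper opens to 92 mm and grips with 3 to 60 N. Pads are 19 mm wide; open, the fingers measure 130 mm over their backs; the gripper's body (75 mm by 190 mm) begins 47 mm behind the grasp point.
Start: joints at [-0.146, 0.342, 1.524, -0, 1.275, -0.146], TCP at [0.525, 0, 0.227] pointing down, gripper open.
Joint ranges: [-2.53, 2.53], [-0.77, 2.02], [0.04, 2.7], [-1, 4.14], [0.28, 2.66], [-3.11, 3.11]. Speed limits (rad/s): [2.57, 2.57, 3.14, 3.14, 3.14, 3.14].

INTERFACE

Orientations are given as [roll, pitch, yaw] about the fixed x, y, z axes, in that order (R = Rz(yaw) Ry(pitch) Rx(roll)).
In Python, from cell import readout, cams, ticket, robot gives the robot as it stands. The module is installed in compiled form; this text tells all that it offers.
- The arm moves only by the tool jog_arm, never from a script. Its argument "plan" is a list of rows, each a list of 5 numbers: the shift along the world's x, y, z each as a share of 0.08 m, from -1 to 1, then the turn about the world's z as a share of 90 degrees, from -1 to 1, then the opening, from -1 (shut) to 1 (fully open). A call has 1 to 12 rows; each row is the pose to reach, as a shift and turn from the pose commanded when the call began; what a row does not reach only later rows make up. A row lasts 1/10 s, in which the tool goes at most 50 mm and 8.59 degrees, less where a joint would pass 70% of its speed; a pose out of reach is approached as far as the arm can. A call with a number of a shift or a turn outside -1 to 1 is refused whole. A call with a gripper value outside its range is refused whole. The fingers move at their own pace and stop on an object; "squeeze" is the grip in N (left out, the last holds). Time passes only in rows, so rows that repeat a pose let the fingers close. It gives the time, the measured TCP pose, the force, the opening and the grip force at its end, in the units of the state.
- readout.observe(): the state, without advancing time (a new reading comes with each control period).
- cams.read_camera(name): name is "scene" or "side" or "wrist"; returns the picture (384x512x3 uint8, blue, green, red); there is no depth.
- cams.calibration(name): a dict with "K" (3x3 intrinsics, pixels), "world_from_camera" (4x4, takes a point from camera to world coordinates). Camera axes: x right, y down, z forward; pixel columns grow to the right and rows downward; lengths in m; the calibration is good to about 2 mm. A picture is of the moment at which its call begins: read the wrist's pose just before it. calibration takes no time and is no camera call; for the wrist camera it gives the pose at the moment of the call.
- ticket.hand_in(): hands the job in; it is judged then, once.
The state is a dict: "time": time; "qpos": joint angles; "qvel": joint speeds; "joint_efforts": joint torques, N m; "tool_pos": TCP position; "tool_rot": TCP orientation; "contact_force": force on the tool from outside, world axes, zero at the start; "torque": the same for the moment, N m; "opening": finger opening in m; "grip_force": force on a finger pad.
Only numpy, scipy, OpenCV 4.12 (cv2) and the standard library are available. Lean on these libraries where they do the work, as an engineer would, in place of code of your own. Each camera call takes 0.05 s, during which the arm holds its last target. There are 200 camera calls.

## Working session

There is one attempt and no reset: what is moved stays moved. The work goes in short steps, Python scripts to look and compute and a tool call to move; the robot and the scene stay as the last step left them, time stands still between calls to the robot, and variables do not carry over. Pictures are saved under pics/ and viewed, at most 10 in all, crops included, and the job is handed in when it is done.

Besides the shell and the picture viewer there is one more tool, called in YAML: its name, and indented under it one key for each argument. jog_arm: Moves the arm, as the interface text tells. Shift numbers are shares of 0.08 m and turn numbers shares of 90 degrees, none past 1 either way. Its arguments: {"type":"object","properties":{"plan":{"type":"array"},"squeeze":{"type":"number"}},"required":["plan"]}

```bash
mkdir -p pics
python3 - <<'E'
from cell import readout,cams
import cv2,numpy as np
s=readout.observe();print(s)
for n in ("scene","side","wrist"):
    cv2.imwrite(f"pics/{n}0.png",cams.read_camera(n))
    c=cams.calibration(n);print(n,np.round(c["K"],1).tolist(),np.round(c["world_from_camera"],4).tolist())
E
```

```text
{'time': 0.0, 'qpos': array([-1.45660773e-01,  3.42202370e-01,  1.52426138e+00,  7.94495444e-04,
        1.27535328e+00, -1.45905970e-01]), 'qvel': array([ 0.00051137,  0.00105972, -0.00082789,  0.00097794, -0.00163387,
       -0.00071   ]), 'joint_efforts': array([ -0.87084347, -41.89711332, -23.49432707,  -0.41027597,
         0.07028039,  -0.04752163]), 'tool_pos': array([5.24993943e-01, 4.45588359e-04, 2.26579072e-01]), 'tool_rot': array([-3.14148108e+00, -7.84579339e-04,  1.57081007e+00]), 'contact_force': array([-0.12767356, -0.43346908, -0.09106697]), 'torque': array([-0.02634109, -0.03112418,  0.01332185]), 'grip_force': 0.0, 'opening': 0.0915593261602929}
scene [[433.2, 0.0, 255.8], [0.0, 433.2, 188.0], [0.0, 0.0, 1.0]] [[0.1613, 0.8085, -0.5659, 1.1166], [0.9868, -0.1228, 0.1059, 0.1184], [0.0161, -0.5755, -0.8177, 1.0141], [0.0, 0.0, 0.0, 1.0]]
side [[389.0, 0.0, 253.5], [0.0, 389.0, 192.4], [0.0, 0.0, 1.0]] [[0.9617, -0.1667, 0.2176, 0.3047], [-0.2741, -0.5763, 0.7699, -0.6788], [-0.0029, -0.8001, -0.5999, 0.8924], [0.0, 0.0, 0.0, 1.0]]
wrist [[288.3, 0.0, 252.1], [0.0, 288.3, 188.7], [0.0, 0.0, 1.0]] [[1.0, -0.0002, -0.0012, 0.5247], [-0.0005, -0.9687, -0.2481, 0.0681], [-0.0012, 0.2481, -0.9687, 0.385], [0.0, 0.0, 0.0, 1.0]]
```

View pics/scene0.png

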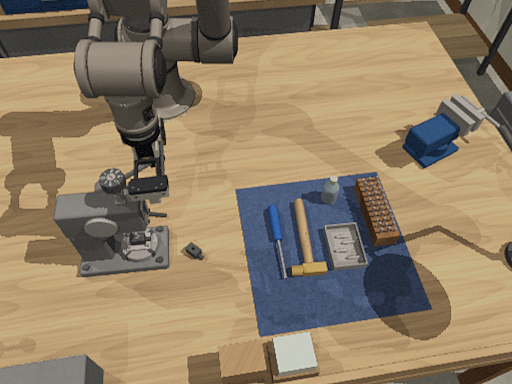

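View pics/side0.png

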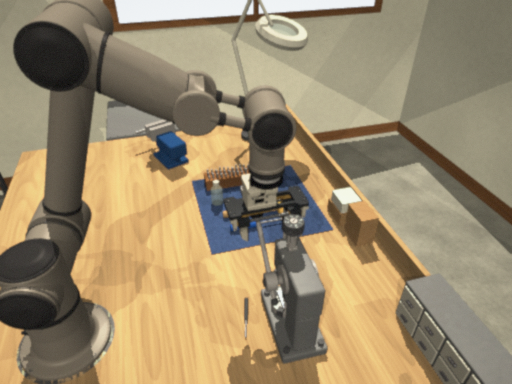

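The scene view shows the press at left with its front toward world +y. The dial is near pixel (112,180), and the lever is on the robot side, partly hidden by the gripper. In the side view the dial is near (293,224). I'll zoom in on both.

Run:
```python
import cv2,numpy as np
a=cv2.imread("pics/scene0.png")[160:280,50:180];b=cv2.imread("pics/side0.png")[200:365,230:340]
A=cv2.resize(a,None,fx=4,fy=4,interpolation=cv2.INTER_CUBIC)
B=cv2.resize(b,None,fx=2.5,fy=2.5,interpolation=cv2.INTER_CUBIC)
o=np.zeros((600,800,3),np.uint8);o[:480,:520]=A;o[:B.shape[0],522:522+B.shape[1]]=B
cv2.imwrite("pics/c1.png",o)
```

```text
(no output)
```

View pics/c1.png

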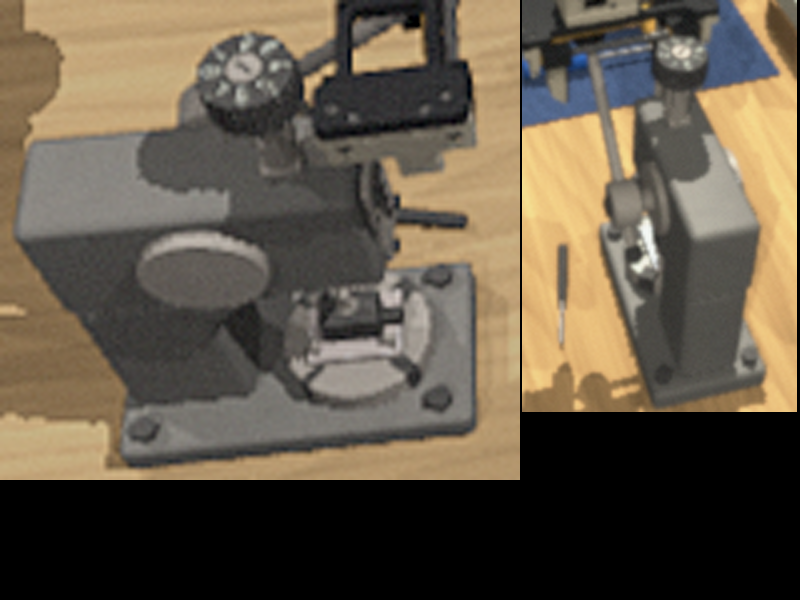

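View pics/wrist0.png

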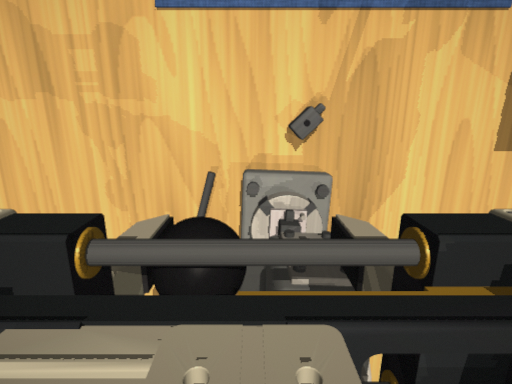

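The crop puts the dial top centre at scene (111,177) and side (294,220). The wrist view shows the press foot's front corners at (243,172) and (331,172), and the black lever ball at about (197,262) under the gripper. I'll fit the press pose.

```bash
cat > h.py <<'E'
import numpy as np,cv2
from cell import readout,cams
def ray(n,p,c=None):
    c=c or cams.calibration(n);T=np.array(c["world_from_camera"]);d=T[:3,:3]@np.linalg.solve(c["K"],[*p,1]);return T[:3,3],d
def onz(n,p,z,c=None):
    o,d=ray(n,p,c);return (o+d*(z-o[2])/d[2])[:2]
def proj(n,X,c=None):
    c=c or cams.calibration(n);T=np.linalg.inv(c["world_from_camera"]);v=c["K"]@(T[:3,:3]@np.array(X)+T[:3,3]);return v[:2]/v[2]
E
python3 - <<'E'
from h import *
print("dial",onz("scene",(111.2,177),.3215),onz("side",(294,220),.3215))
for z in (0.012,.02):
  print(z,"wrist foot",onz("wrist",(243,172),z),onz("wrist",(331,172),z),"bolts",onz("wrist",(253,187),z),onz("wrist",(322,191),z))
  print("scene",[onz("scene",p,z) for p in((168,266),(167.5,226.5),(80.5,273))])
print("head",[onz("scene",p,.24) for p in((58.7,195.5),(54.5,218.7))])
E
```

```text
dial [ 0.56799635 -0.07044107] [ 0.57047055 -0.06999785]
0.012 wrist foot [ 0.51216543 -0.00465196] [ 0.62791729 -0.00467947] bolts [ 0.52532871 -0.0249965 ] [ 0.61762413 -0.03052715]
scene [array([ 0.62550148, -0.00761227]), array([ 0.51103248, -0.00363325]), array([ 0.61120622, -0.22118301])]
0.02 wrist foot [ 0.51243359 -0.00309096] [ 0.62570259 -0.00311787] bolts [ 0.52531452 -0.02299911] [ 0.61563021 -0.02841113]
scene [array([ 0.62942225, -0.00660653]), array([ 0.51586709, -0.00265927]), array([ 0.6152411 , -0.21847227])]
head [array([ 0.53680619, -0.20168637]), array([ 0.59485834, -0.20466823])]
```

jog_arm:
  plan:
    - [0,0,0.5,0,1]
    - [0,0,1,0,1]
    - [0,0,1,0,1]

```text
time: 0.45
tool_pos: [0.5269, -0.0004, 0.3116]
tool_rot: [3.133, 0.002, 1.571]
contact_force: [-0.2, -1.1, -3.0]
opening: 0.0918
grip_force: 0.0
```

jog_arm:
  plan:
    - [0,0,0.6,0,1]
    - [0,0,1,0,1]
    - [0.3,-0.5,1,0,1]
    - [0.55,-1,1,0,1]
    - [0.55,-1,1,0,1]
    - [0.55,-1,1,0,1]

```text
time: 1.05
tool_pos: [0.569, -0.0811, 0.3843]
tool_rot: [-3.138, -0.001, 1.569]
contact_force: [-0.4, -1.8, -2.5]
opening: 0.0916
grip_force: 0.0
```

Run:
```python
from h import *
s=readout.observe();print(s["time"],s["tool_pos"],s["contact_force"])
c=cams.calibration("wrist");w=cams.read_camera("wrist");np.save("c2.npy",c,allow_pickle=True)
print(proj("wrist",[.569,-.07,.3215],c),proj("scene",[.569,-.07,.3215]))
sc=cams.read_camera("scene")
o=np.zeros((600,800,3),np.uint8);o[:384,:512]=w
x,y=map(int,proj("wrist",[.569,-.07,.3215],c));q=w[max(y-45,0):y+45,x-45:x+45];q=cv2.resize(q,(286,286),interpolation=cv2.INTER_CUBIC);o[:286,514:]=q
q=cv2.resize(sc[155:235,80:175],(238,200),interpolation=cv2.INTER_CUBIC);o[390:590,514:752]=q
cv2.imwrite("pics/c2.png",o)
```

```text
1.05 [ 0.56895753 -0.08105925  0.38431925] [-0.35719287 -1.8203424  -2.52324213]
[253.2414139  188.78275026] [111.41410215 177.37646011]
```

View pics/c2.png

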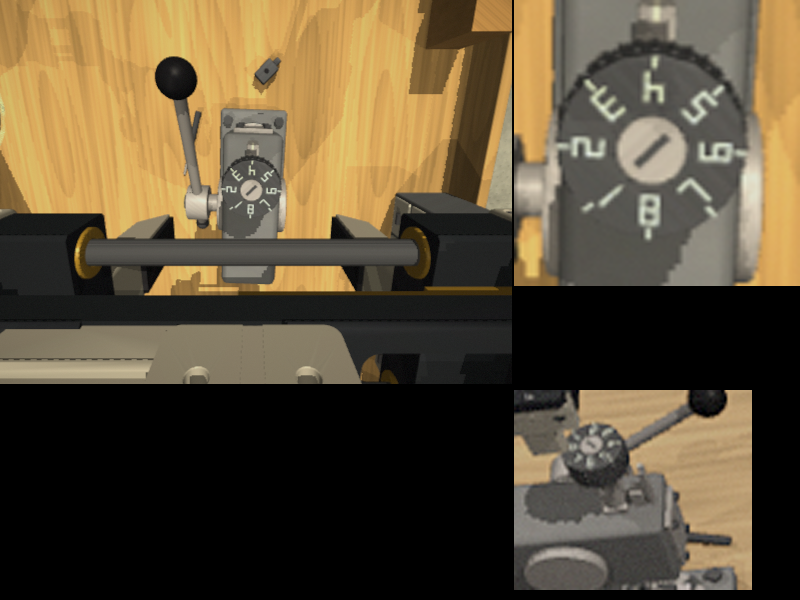

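The wrist view shows 4 over the index (at front, image up) and 6 on the right. The dial centre is at (251.4,190.2), which is about world (0.568,-0.071). Setting 6 takes a 90° counter-clockwise turn.

jog_arm:
  plan:
    - [0,0.12,0,0,1]
    - [0,0.12,-0.4,0,1]
    - [0,0.12,-0.8,0,1]
    - [0,0.12,-1,0,1]
    - [0,0.12,-1,0,1]
    - [0,0.12,-1,0,1]

```text
time: 1.75
tool_pos: [0.5691, -0.0694, 0.3078]
tool_rot: [3.14, 0.0, 1.572]
contact_force: [-0.2, -1.6, -1.4]
opening: 0.0917
grip_force: 0.0
```

jog_arm:
  plan:
    - [0,-0.01,-0.09,0,1]
    - [0,-0.01,-0.09,0,-1]
    - [0,-0.01,-0.09,0,-1]
    - [0,-0.01,-0.09,0,-1]
    - [0,-0.01,-0.09,0,-1]
    - [0,-0.01,-0.09,0,-1]
    - [0,-0.01,-0.09,0,-1]
    - [0,-0.01,-0.09,0,-1]
  squeeze: 35

```text
time: 2.55
tool_pos: [0.5678, -0.0712, 0.2995]
tool_rot: [-3.139, -0.0, 1.571]
contact_force: [-6.5, -1.6, -0.3]
opening: 0.0472
grip_force: 35.0
```

jog_arm:
  plan:
    - [-0.01,0,0,0.09,-1]
    - [-0.01,0,0,0.18,-1]
    - [-0.01,0,0,0.27,-1]
    - [-0.01,0,0,0.36,-1]
    - [-0.01,0,0,0.45,-1]
    - [-0.01,0,0,0.54,-1]
    - [-0.01,0,0,0.63,-1]
    - [-0.01,0,0,0.72,-1]
    - [-0.01,0,0,0.81,-1]
    - [-0.01,0,0,0.9,-1]
    - [-0.01,0,0,1,-1]
    - [-0.01,0,0,1,-1]

```text
time: 3.75
tool_pos: [0.5671, -0.0718, 0.2995]
tool_rot: [-3.141, -0.003, -3.138]
contact_force: [-5.0, -3.7, -1.2]
opening: 0.0474
grip_force: 35.0
```

jog_arm:
  plan:
    - [0,0,0,0,-1]
    - [0,0,0,0,-1]
    - [0,0,0,0,-1]

```text
time: 4.05
tool_pos: [0.5671, -0.0717, 0.2996]
tool_rot: [-3.141, -0.003, 3.141]
contact_force: [-5.2, -3.5, -0.8]
opening: 0.0474
grip_force: 35.0
```

jog_arm:
  plan:
    - [0,0,0,0,0.2]
    - [0,0,0,0,0.5]
    - [0,0,0,0,0.7]
    - [0,0,0,0,0.7]
    - [0,0,0.5,0,0.7]
    - [0,0,1,0,0.7]
    - [0,0,1,0,0.7]

```text
time: 4.75
tool_pos: [0.5697, -0.0714, 0.3854]
tool_rot: [-3.139, 0.01, -3.141]
contact_force: [-0.8, -2.4, -2.4]
opening: 0.0782
grip_force: 0.0
```

jog_arm:
  plan:
    - [0,0,0.1,-0.09,1]
    - [0,0,0.1,-0.18,1]
    - [0,0,0.1,-0.27,1]
    - [0,0,0.1,-0.36,1]
    - [0,0,0.1,-0.45,1]
    - [0,-0.06,0.1,-0.54,1]
    - [0,-0.12,0.1,-0.63,1]
    - [0,-0.12,0.1,-0.72,1]
    - [0,-0.12,0.1,-0.81,1]
    - [0,-0.12,0.1,-0.9,1]
    - [0,-0.12,0.1,-1,1]
    - [0,-0.12,0.1,-1,1]

```text
time: 5.95
tool_pos: [0.5681, -0.0807, 0.3863]
tool_rot: [-3.14, -0.001, 1.569]
contact_force: [-0.8, -2.3, -2.7]
opening: 0.0916
grip_force: 0.0
```

Run:
```python
from h import *
s=readout.observe();print(s["time"],s["tool_pos"],s["contact_force"])
c=cams.calibration("wrist");w=cams.read_camera("wrist")
print(proj("wrist",[.568,-.071,.3215],c))
o=np.zeros((600,800,3),np.uint8);o[:384,:512]=w
x,y=map(int,proj("wrist",[.568,-.071,.3215],c));q=w[max(y-45,0):y+45,x-45:x+45];q=cv2.resize(q,(286,286),interpolation=cv2.INTER_CUBIC);o[:286,514:]=q
cv2.imwrite("pics/c3.png",o)
g=cv2.cvtColor(w,cv2.COLOR_BGR2GRAY);m=(g<40).astype(np.uint8);m[210:]=0
n,l,st,ce=cv2.connectedComponentsWithStats(m)
for i in range(1,n):
    if st[i,4]>400: print(st[i],ce[i],onz("wrist",ce[i],.2896,c))
```

```text
5.95 [ 0.56807425 -0.08067785  0.38630692] [-0.77087928 -2.30300134 -2.65825006]
[252.89036269 189.76297182]
[ 157   58   41   42 1287] [177.000777    78.97202797] [0.50493609 0.01611256]
```

View pics/c3.png

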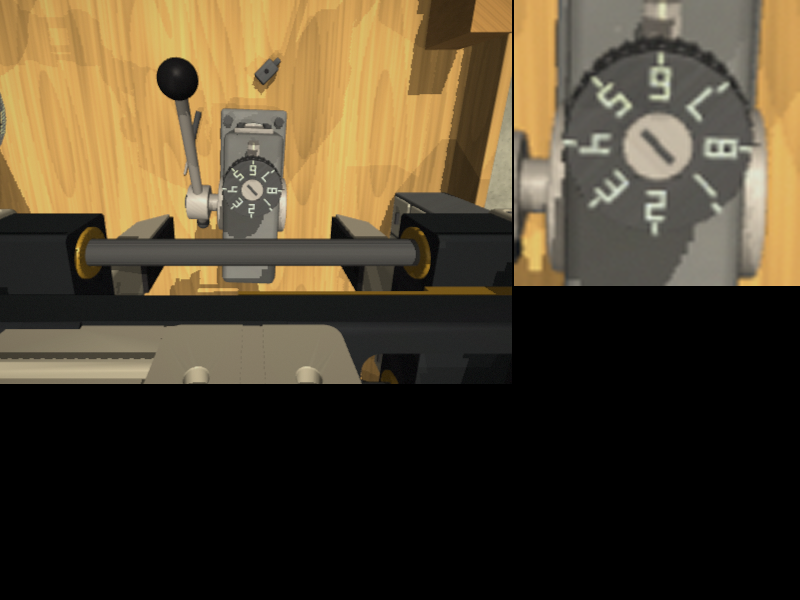

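6 now stands at the front over the index. The ball is at (177,79), about world (0.506,0.016). Next I'll pinch the ball.

jog_arm:
  plan:
    - [-0.3,0.4,0,-0.03,1]
    - [-0.6,0.8,0,-0.03,1]
    - [-0.77,1,0,-0.03,1]
    - [-0.77,1,-0.4,-0.03,1]
    - [-0.77,1,-0.4,-0.03,1]
    - [-0.77,1,-0.4,-0.03,1]

```text
time: 6.6
tool_pos: [0.5065, -0.0009, 0.3555]
tool_rot: [-3.14, -0.0, 1.526]
contact_force: [0.1, -2.9, -1.8]
opening: 0.0919
grip_force: 0.0
```

jog_arm:
  plan:
    - [0,0.21,0,0,1]
    - [0,0.21,0,0,1]
    - [0,0.21,-0.4,0,1]
    - [0,0.21,-0.8,0,1]
    - [0,0.21,-1,0,1]
    - [0,0.21,-1,0,1]

```text
time: 7.2
tool_pos: [0.5061, 0.0153, 0.2739]
tool_rot: [-3.138, 0.0, 1.524]
contact_force: [-1.4, -1.9, -2.3]
opening: 0.0917
grip_force: 0.0
```

jog_arm:
  plan:
    - [0,0.01,-0.04,0,1]
    - [0,0.01,-0.04,0,-1]
    - [0,0.01,-0.04,0,-1]
    - [0,0.01,-0.04,0,-1]
    - [0,0.01,-0.04,0,-1]
    - [0,0.01,-0.04,0,-1]
    - [0,0.01,-0.04,0,-1]
    - [0,0.01,-0.04,0,-1]
    - [0,0.01,-0.04,0,-1]
  squeeze: 50

```text
time: 8.1
tool_pos: [0.5061, 0.0169, 0.2722]
tool_rot: [-3.14, 0.0, 1.524]
contact_force: [-3.8, -1.2, 1.6]
opening: 0.0326
grip_force: 39.1
```

jog_arm:
  plan:
    - [0.003,0.058,-0.086,0,-1]
    - [0.006,0.11,-0.175,0,-1]
    - [0.008,0.157,-0.266,0,-1]
    - [0.01,0.2,-0.359,0,-1]
    - [0.012,0.24,-0.455,0,-1]
    - [0.014,0.273,-0.552,0,-1]
    - [0.016,0.302,-0.65,0,-1]
    - [0.017,0.327,-0.751,0,-1]
    - [0.017,0.327,-0.751,0,-1]
    - [0.017,0.327,-0.751,0,-1]

```text
time: 9.1
tool_pos: [0.5072, 0.0435, 0.2132]
tool_rot: [-3.141, -0.0, 1.524]
contact_force: [-6.8, -0.2, 6.4]
opening: 0.0319
grip_force: 50.0
```

jog_arm:
  plan:
    - [0.001,0.018,-0.102,0,-1]
    - [0.002,0.032,-0.204,0,-1]
    - [0.002,0.041,-0.306,0,-1]
    - [0.003,0.046,-0.409,0,-1]
    - [0.003,0.045,-0.46,0,-1]
    - [0.003,0.044,-0.512,0,-1]
    - [0.003,0.044,-0.512,0,-1]

```text
time: 9.8
tool_pos: [0.5074, 0.0476, 0.1722]
tool_rot: [-3.141, -0.001, 1.524]
contact_force: [-7.9, 3.4, 9.7]
opening: 0.0319
grip_force: 50.0
```

jog_arm:
  plan:
    - [0,-0.003,-0.02,0,-1]
    - [0,-0.006,-0.04,0,-1]
    - [0,-0.006,-0.04,0,-1]
    - [0,-0.006,-0.04,0,-1]

```text
time: 10.2
tool_pos: [0.5074, 0.0475, 0.1694]
tool_rot: [-3.141, -0.002, 1.524]
contact_force: [-7.2, 3.8, 9.9]
opening: 0.0319
grip_force: 50.0
```

jog_arm:
  plan:
    - [0,-0.003,-0.02,0,-1]
    - [0,-0.003,-0.02,0,-1]
    - [0,-0.003,-0.02,0,-1]

```text
time: 10.5
tool_pos: [0.5073, 0.0474, 0.1678]
tool_rot: [-3.141, -0.002, 1.524]
contact_force: [-8.6, 5.5, 10.1]
opening: 0.0319
grip_force: 50.0
```

jog_arm:
  plan:
    - [0,-0.003,-0.02,0,-1]
    - [0,-0.003,-0.02,0,-1]
    - [0,-0.003,-0.02,0,-1]

```text
time: 10.8
tool_pos: [0.5074, 0.0473, 0.1662]
tool_rot: [-3.141, -0.003, 1.524]
contact_force: [-6.9, 5.6, 10.6]
opening: 0.0321
grip_force: 50.0
```

jog_arm:
  plan:
    - [0,-0.003,-0.02,0,-1]
    - [0,-0.003,-0.02,0,-1]
    - [0,-0.003,-0.02,0,-1]

```text
time: 11.1
tool_pos: [0.5074, 0.0472, 0.1649]
tool_rot: [-3.141, -0.003, 1.524]
contact_force: [-8.7, 6.0, 12.9]
opening: 0.0319
grip_force: 50.0
```

jog_arm:
  plan:
    - [0,-0.003,-0.02,0,-1]
    - [0,-0.003,-0.02,0,-1]
    - [0,-0.003,-0.02,0,-1]

```text
time: 11.4
tool_pos: [0.5074, 0.0471, 0.1637]
tool_rot: [-3.141, -0.003, 1.524]
contact_force: [-8.8, 6.9, 15.8]
opening: 0.0317
grip_force: 50.0
```

jog_arm:
  plan:
    - [0,-0.003,-0.015,0,-1]
    - [0,-0.003,-0.015,0,-1]
    - [0,-0.003,-0.015,0,-1]
    - [0,-0.003,-0.015,0,-1]

```text
time: 11.8
tool_pos: [0.5074, 0.0469, 0.1628]
tool_rot: [3.141, -0.003, 1.524]
contact_force: [-11.6, 7.9, 17.0]
opening: 0.0319
grip_force: 50.0
```

Run:
```python
from h import *
w=cams.read_camera("scene")[150:290,50:190];b=cams.read_camera("side")[190:365,210:340]
o=np.zeros((560,800,3),np.uint8);o[:490,:490]=cv2.resize(w,(490,490),interpolation=cv2.INTER_CUBIC);o[:404,495:795]=cv2.resize(b,(300,404),interpolation=cv2.INTER_CUBIC)
cv2.imwrite("pics/c4.png",o);s=readout.observe();print(s["tool_pos"],s["contact_force"])
```

```text
[0.50740113 0.0469408  0.16274414] [-10.12747596   8.42911335  16.63928577]
```

View pics/c4.png

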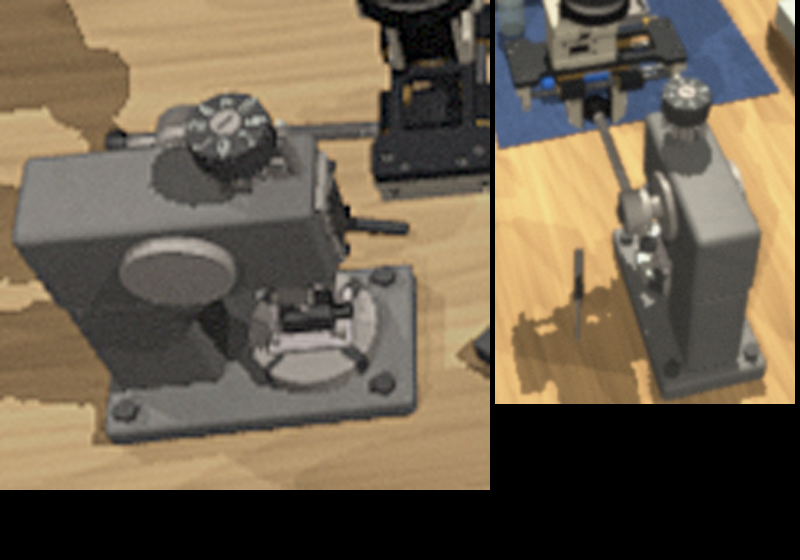

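The ram is down on the stop: the lever is about level, and the force has climbed roughly 7 N above the spring-and-pin level. The dial has dropped and the bystanders haven't moved. I'm handing in while still holding the lever.

```bash
python3 -c "
from cell import ticket;print(ticket.hand_in())"
```

```text
the job is handed in; nothing more can be done
None
```

The dial was clicked to 6 with the lever up, then the lever was brought down until the ram was firmly on the stop; I handed in at about 12 s with the lever still held there, and the hand-in returned no verdict.

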